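Snug up a screw eye with a bar

TASK

One wooden hanger block on the worktop carries a closed screw eye that is still slack. Take the turning bar by its wooden grip, slide its steel shank through the eye and turn the eye clockwise (seen from above) until you feel its collar bite, then on until the rubber tab washer under it has been dragged about ten degrees round (never fifteen), always pulling gently. Then draw the bar out and lay it down flat on the bare worktop, without dropping it; do not turn the eye with the fingers, and leave the cup hook and all else alone.

Things in the scene. Friction and masses are not known exactly. Their poses are not given: they have to be found in the camera images.
- turning_bar: Turning bar, 160 mm long, 0.16 kg: a square dark wooden grip 70 x 22 x 22 mm with a round steel shank 11 mm in diameter and 90 mm long (a 5 mm ferrule at its root, the last 8 mm tapering to 6 mm) along the grip's centre line. Lies flat, loose on the worktop. Origin: centre of the grip's underside; +x along the shank to the tip, +z up. Grip it across the wood (22 mm, along its y).
- bar_grip (a point): centre of the wooden grip, 11 mm above the grip's underside, on the shank's axis; axes as the bar
- bar_tip (a point): end of the shank, on its axis, 125 mm ahead of bar_grip; axes as the bar
- bar_root (a point): on the shank's axis at the front of the ferrule, 39 mm ahead of bar_grip; axes as the bar
- screw_eye: Steel screw eye with a closed, thick loop, upright in the eye block; turns about its vertical axis only. Origin: on that axis, on the block's top (30 mm above the worktop). Its x axis is the direction of the hole and points away from the robot. It turns clockwise (seen from above) lightly (0.03 N m) by an unknown 0.4 to 0.9 rad until the collar bites; from there the washer turns with it. Turn it with less than 0.7 N m (8 N at a grip 90 mm out).
- eye_center (a point): centre of the eye's hole, 62.5 mm above the worktop, on the eye's turning axis; axes as the screw eye. The loop is a short tube along x, 22 mm long, 29 mm outside diameter; the hole is 15 to 15.6 mm wide and open at both ends, so the bar may enter from either; inside it the shank has about 0.2 rad of play to either side before it turns the eye.
- washer (a joint): how far (rad) the black rubber washer under the eye's collar (39 mm diameter, 4 mm thick, with a small tab on its edge) has been dragged round clockwise; 0 at the start, when the tab lies along the block's +x. It stays 0 until the collar bites. Then turning takes about 0.28 N m plus 1 N m per rad, and the washer stays where it is left. About ten degrees (0.17) is right, more than fifteen (0.26) is overtight.
- eye_block: wooden hanger block 120 x 85 x 30 mm, fixed to the worktop, that carries the screw eye in its middle. Origin: centre of its underside, x along its length. One block stands left and one right of the big meat slicer (not listed; about 0.45 m wide and up to 0.45 m high, its front about 0.5 m ahead of the robot's base): to cross, carry the bar 0.40 m high, 0.40 m ahead of the base
- hook_block: the same kind of fixed wooden block (origin likewise), with an open cup hook about 50 mm high in its middle, already tight: leave it alone. Whichever block stands on the right, the worktop round x 0.42, y -0.2 is bare, as is the place where the bar lay
- tuna_tin: bystander: low tin, 86 mm diameter, 40 mm high, loose; origin centre of underside
- pepper_mill: bystander: small shaker, 44 mm diameter, 90 mm high, loose; origin centre of underside
- tomato_2: bystander: tomato, 62 mm, loose; origin centre of underside
- shot_glass_0: bystander: clear small glass, 52 mm diameter, 70 mm high, loose; origin centre of underside
- onion_1: bystander: onion, 85 mm, loose; origin centre of underside
Not all that is in view belongs to the job. Leave any turquoise look-alike of the eye_block alone.

How it is judged (in metres and radians):
On the way, in this order (a step that is already met when the one before it is completed fails the run):
1. the bar's shank is slid right through the eye (y of bar_tip in the frame of eye_center between -0.02 and 0.02 m and y of bar_root in the frame of eye_center between -0.02 and 0.02 m and z of bar_tip in the frame of eye_center between -0.011 and 0.011 m and z of bar_root in the frame of eye_center between -0.011 and 0.011 m and ((x of bar_tip in the frame of eye_center above 0.018 m and x of bar_root in the frame of eye_center below -0.012 m) or (x of bar_tip in the frame of eye_center below -0.018 m and x of bar_root in the frame of eye_center above 0.012 m))), for 0.2 s.
2. with the bar in the eye, the washer is dragged round at least 5 degrees (0.09 rad) (all of step 1 and value of joint washer above 0.09 rad), for 0.2 s.
At the end, for the whole second after the job is handed in: The washer has been dragged 0.09 to 0.26 rad round and stays there; the bar is out of the eye (tip more than 50 mm from it) and lies flat and still on the bare worktop (value of joint washer between 0.09 and 0.26 rad and velocity of joint washer below 0.02 rad/s and height (world z) of turning_bar between -0.004 and 0.006 m and angle between bar_grip's own x axis and vertical between 1.5 and 1.64 rad and height (world z) of bar_grip below 0.016 m and linear speed of turning_bar below 0.02 m/s and horizontal distance between bar_tip and eye_center above 0.05 m); the robot touches nothing.
It fails at once if the eye is overtightened: washer dragged 0.26 rad (15 degrees) or more (value of joint washer above 0.26 rad).
It fails at once if the bar is forced: it presses on the eye with more than 65 N in all (contact force between turning_bar and screw_eye above 65 N).
It fails at once if the eye is pushed by the fingers or arm (over 2 N) (contact force between any of the fingers, the arm and screw_eye above 2 N).
It fails at once if the bar is dropped or thrown (faster than 0.6 m/s out of the fingers) (linear speed of turning_bar above 0.6 m/s and contact force between the fingers and turning_bar below 0.1 N).
It fails at once if the cup hook or its block is struck (over 5 N) or a bystander is moved more than 30 mm (distance of any of tuna_tin, pepper_mill, tomato_2, shot_glass_0, onion_1 from where it was at the start of the episode above 0.03 m or contact force between any of the fingers, the arm, turning_bar and hook_block above 5 N).
It also fails if it takes over 72 s, if anything falls off the work surface, if the arm or the gripper's body presses on something with over 40 N, if the wrist force passes 120 N, or if a joint passes its speed limit or range.

ROBOT

A 6-joint arm with a two-finger parallel gripper is mounted at the origin on a cart in front of the work surface, level with it; the furniture and walls round the work are solid. World frame = base frame: x ahead of the robot, y to its left, z up, the work surface at z = 0. Lengths are in mm, angles in degrees, forces in N, time in s.
With the tool pointing down it reaches from about 300 to 850 mm from the base axis. Payload 4.2 kg.
Tool frame: the origin (TCP) lies on the centre line of the jaws, within the pads' length; the fingertips stand 11 mm ahead of it and the grasp point (between the pads) lies 8 mm behind it; z points along the fingers, y is the line along which they close (so a half turn about z gives the same grasp; the last joint's range is limited). The gripper opens to 91 mm and grips with 3 to 60 N. Pads are 32 mm wide; open, the fingers measure 118 mm over their backs; the gripper's body (76 mm by 178 mm) begins 60 mm behind the grasp point.
Start: joints at [62.968, 18.312, 89.639, -0, 72.044, -1.146], TCP at [251.041, 517.321, 224.976] pointing down, gripper open.
Joint ranges: [-177.97, 177.97], [-48.28, 115.42], [12.27, 149.76], [-77.06, 257.06], [2.81, 150.46], [-146.56, 146.56]. Speed limits (degrees/s): [147.25, 147.25, 180, 180, 180, 180].

INTERFACE

Orientations are given as [roll, pitch, yaw] about the fixed x, y, z axes, in that order (R = Rz(yaw) Ry(pitch) Rx(roll)).
In Python, from workcell import env, grab_frame, camera_model, models gives the robot as it stands.
- The arm moves only by the shell command python3 -m crank 'ROWS' [FORCE]. ROWS is text: rows parted by semicolons, each of 7 numbers parted by spaces: the closure, from -1 (fully open) to 1 (shut), so that 0 is half open, then the shift along the tool's x, y, z in mm, then the turn, a rotation vector about the tool's x, y, z in degrees. A call has 1 to 10 rows; each row shifts and turns the commanded pose from where the row before left it, along the tool's axes as they then stand; what a row does not reach is not made up. A row lasts 1/8 s, in which the tool goes at most 62.5 mm and 10.7 degrees, less where a joint would pass 70% of its speed; a pose out of reach is approached as far as the arm can. A call is refused whole if a number of a shift passes 62.5 or a number of a turn 10.7, either way. A call with a gripper value outside its range is refused whole. The fingers move at their own pace and stop on an object; FORCE is the grip in N (left out, the last holds). Time passes only in rows, so rows that do not move let the fingers close. It gives the time, the measured TCP pose, the force, the opening and the grip force at its end, in the units of the state.
- env.state(): the state, without advancing time (a new reading comes with each control period).
- grab_frame(name): name is "side" or "top" or "wrist"; returns the picture (384x512x3 uint8, blue, green, red); there is no depth.
- camera_model(name): a dict with "K" (3x3 intrinsics, pixels), "R" (3x3) and "t" (3): a world point X has camera coordinates R X + t; the wrist camera has in their place "mount" (4x4, takes a point from camera to tool coordinates, whose origin is the TCP and whose axes are the flange's). Camera axes: x right, y down, z forward; pixel columns grow to the right and rows downward; lengths in mm; the calibration is good to about 2 mm. A picture is of the moment at which its call begins: read the wrist's pose just before it. camera_model takes no time and is no camera call.
- env.job_done(): hands the job in; it is judged then, once.
Trained networks look in the newest picture that a camera, given by its name, has taken for a name from the list of things; names that differ only in an ending like _2 or _b are one class to them, and where a whole thing is asked for, a point or a joint stands for the part that bears it (a point fixed in the world has none). Each returns a list of dicts, best first, with "p" (0 to 1); they miss things now and then, are a little off and sometimes report something else, mostly with a low value. They report only what shows in the picture. A call takes as long as a camera call. They do not tell look-alikes from the thing itself.
- models.search_frame(name, camera): "point" ([x, y, z] in mm, in world coordinates, good to about 4 mm: the middle of the surface that is visible of it).
The state is a dict: "time_s": time; "qpos": joint angles; "qvel": joint speeds; "effort": joint torques, N m; "ee_pos": TCP position; "ee_rot": TCP orientation; "force": force on the tool from outside, world axes, zero at the start; "torque": the same for the moment, N m; "gripper_width": finger opening in mm; "gripper_force": force on a finger pad.
Only numpy, scipy, OpenCV 4.12 (cv2) and the standard library are available. Lean on these libraries where they do the work, as an engineer would, in place of code of your own. Each camera call takes 0.05 s, during which the arm holds its last target. There are 200 camera calls.

## Working session

There is one attempt and no reset: what is moved stays moved. The work goes in short steps, Python scripts to look and compute and a shell command to move; the robot and the scene stay as the last step left them, time stands still between calls to the robot, and variables do not carry over. Pictures are saved under pics/ and viewed, at most 10 in all, crops included, and the job is handed in when it is done.

```bash
ls; mkdir -p pics
cat > h.py <<'E'
import numpy as np, cv2
from workcell import env, grab_frame, camera_model, models
from scipy.spatial.transform import Rotation as Ro
E
python3 - <<'E'
from h import *
s=env.state(); print(s)
for c in("side","top"):
    f=grab_frame(c); cv2.imwrite(f'pics/{c}0.png',f)
    for n in("turning_bar","screw_eye","eye_block","hook_block","washer","bar_tip"):
        print(c,n,[(round(d['p'],2),np.round(d['point']).tolist()) for d in models.search_frame(n,c)])
print(camera_model("wrist"),camera_model("top"))
a=np.hstack([cv2.imread('pics/side0.png'),cv2.imread('pics/top0.png')])
cv2.imwrite('pics/both0.png',cv2.resize(np.vstack([cv2.imread('pics/side0.png'),cv2.imread('pics/top0.png')]),(400,600)))
E
```

```text
pics
{'time_s': 0.0, 'qpos': array([ 6.29662694e+01,  1.83489900e+01,  8.97066830e+01,  2.97138054e-04,
        7.20438305e+01, -1.14677270e+00]), 'qvel': array([ 0.13862663,  0.12801339, -0.00927904,  0.03028258,  0.02292958,
       -0.04738511]), 'effort': array([ 1.66854628e-03, -4.12458086e+01, -2.31974638e+01,  7.28187687e-02,
        4.52634471e-02, -1.35810883e-04]), 'ee_pos': array([250.82479516, 516.86098926, 224.14496811]), 'ee_rot': array([-1.79900522e+02, -2.27387344e-03,  1.54112948e+02]), 'force': array([-0.03977927,  0.83718852, -0.603836  ]), 'torque': array([-0.01203223,  0.0109783 ,  0.01260075]), 'gripper_force': 0.0, 'gripper_width': 90.8747126243016}
side turning_bar [(0.65, [452.0, 184.0, 20.0])]
side screw_eye [(0.54, [536.0, 337.0, 65.0]), (0.48, [533.0, 531.0, 76.0])]
side eye_block [(0.97, [534.0, 529.0, 28.0]), (0.95, [532.0, 341.0, 28.0]), (0.71, [446.0, 741.0, 29.0])]
side hook_block [(0.66, [538.0, 341.0, 65.0]), (0.54, [516.0, -353.0, 28.0])]
side washer [(0.46, [448.0, 740.0, 40.0]), (0.45, [530.0, 532.0, 39.0])]
side bar_tip [(0.57, [451.0, 185.0, 20.
[... 663 characters left out ...]
6898569e-03, -9.65674039e-01, -2.59754277e-01,
         7.16563582e+01],
       [ 9.99999117e-01,  9.64660850e-04,  9.14082039e-04,
        -2.99371710e-01],
       [-6.32130513e-04, -2.59755116e-01,  9.65674314e-01,
        -1.59387633e+02],
       [ 0.00000000e+00,  0.00000000e+00,  0.00000000e+00,
         1.00000000e+00]])} {'K': array([[490.61144404,   0.        , 257.32383021],
       [  0.        , 490.61144404, 192.04895849],
       [  0.        ,   0.        ,   1.        ]]), 'R': array([[ 0.32250787, -0.9465621 , -0.00297741],
       [-0.8781174 , -0.29801038, -0.37429888],
       [ 0.35340984,  0.12332885, -0.92730334]]), 't': array([ -14.26430348,  579.66052984, 1752.28997355])}
```

Run:
```python
from h import *
cv2.imwrite('pics/b1.png',cv2.resize(np.vstack([cv2.imread('pics/side0.png'),cv2.imread('pics/top0.png')]),(400,600),interpolation=cv2.INTER_AREA))
cv2.imwrite('pics/top0b.png',cv2.resize(cv2.imread('pics/top0.png'),(800,600),interpolation=cv2.INTER_CUBIC))
```

```text
(no output)
```

View pics/top0b.png

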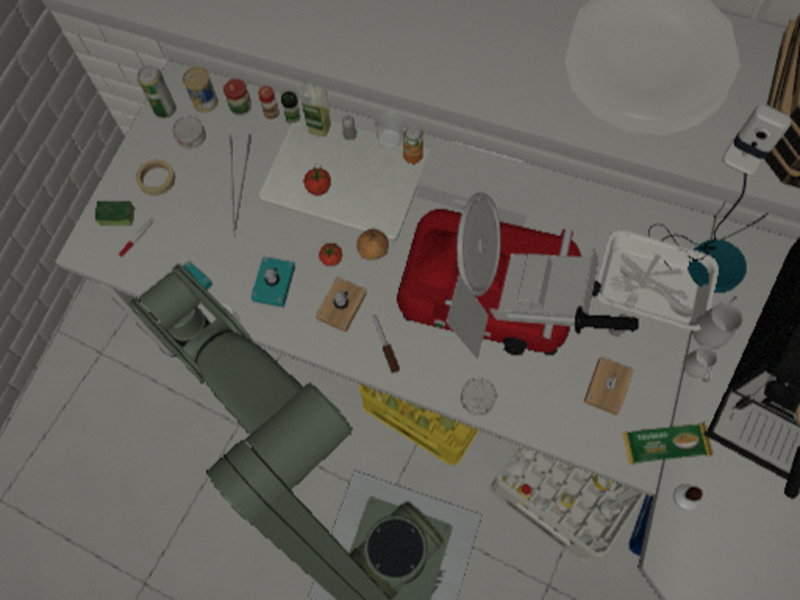

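View pics/side0.png

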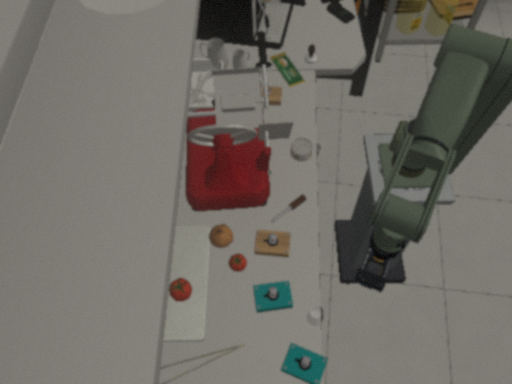

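The wooden block at (340,302) in the enlarged top view carries the steel eye. The turquoise blocks at (272,280) and (197,275) are look-alikes, and the wooden block at (608,385) carries the hook. The bar lies at (385,345), with its grip toward the robot and its tip away. I'll move the wrist camera over the eye and bar to confirm.

```bash
python3 -m crank '-1 -41 -28 0 0 0 0;-1 -41 -28 0 0 0 0;-1 -41 -28 0 0 0 0;-1 -41 -28 0 0 0 0;-1 -41 -28 0 0 0 0;-1 -41 -28 0 0 0 0;-1 0 0 0 0 0 -10;-1 0 0 0 0 0 -10;-1 0 0 0 0 0 0;-1 0 0 0 0 0 0' 30
python3 - <<'E'
from h import *
s=env.state(); print(s['ee_pos'],s['ee_rot'],s['qpos'])
f=grab_frame('wrist'); cv2.imwrite('pics/w1.png',f); np.save('w1.npy',np.r_[s['ee_pos'],s['ee_rot']])
cv2.imwrite('pics/w1b.png',cv2.resize(f,(800,600),interpolation=cv2.INTER_CUBIC))
for n in("turning_bar","screw_eye","eye_block"):
    print(n,[(round(d['p'],2),np.round(d['point']).tolist()) for d in models.search_frame(n,'wrist')])
E
```

```text
time_s: 1.95
ee_pos: [399.0, 258.9, 225.0]
ee_rot: [180.0, 0.0, 174.0]
force: [-0.3, 0.8, -0.3]
gripper_width: 91.2
gripper_force: 0.0
[398.9634926  258.89626538 225.00585272] [1.79990154e+02 6.16182722e-03 1.73987119e+02] [ 3.15921411e+01  9.32422373e+00  1.01924209e+02  4.33492947e-03
  6.87406775e+01 -5.23965503e+01]
turning_bar [(0.96, [442.0, 179.0, 18.0]), (0.53, [529.0, 327.0, 74.0])]
screw_eye [(0.5, [530.0, 330.0, 77.0])]
eye_block [(0.89, [510.0, 321.0, 34.0]), (0.67, [443.0, 174.0, 17.0])]
```

View pics/w1b.png

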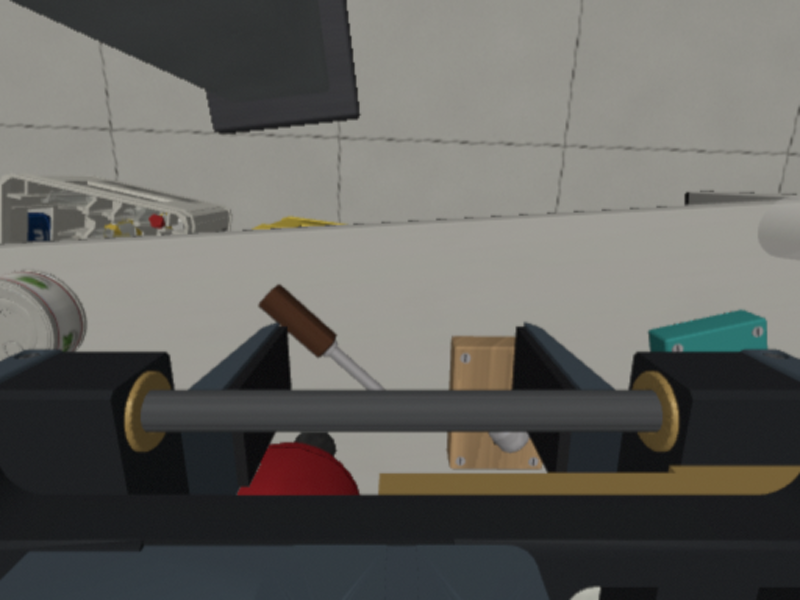

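```bash
python3 -m crank '-1 -40 45 0 0 0 0;-1 -40 45 0 0 0 0;-1 0 0 0 0 0 -6;-1 0 0 0 0 0 0;-1 0 0 0 0 0 0'
python3 - <<'E'
from h import *
s=env.state(); print(s['ee_pos'],s['ee_rot'],s['qpos'])
f=grab_frame('wrist'); cv2.imwrite('pics/w2.png',f); np.save('w2.npy',np.r_[s['ee_pos'],s['ee_rot']])
a=cv2.imread('pics/w1.png')[160:260,150:270]
b=f[60:260,150:410]
cv2.imwrite('pics/w2b.png',cv2.resize(b,None,fx=3,fy=3,interpolation=cv2.INTER_CUBIC))
cv2.imwrite('pics/w1c.png',cv2.resize(a,None,fx=6,fy=6,interpolation=cv2.INTER_CUBIC))
E
```

```text
time_s: 2.78
ee_pos: [487.4, 339.8, 225.1]
ee_rot: [-180.0, -0.0, -180.0]
force: [-0.1, -1.0, 0.6]
gripper_width: 91.2
gripper_force: 0.0
[487.36137761 339.83756175 225.07394746] [-1.79997951e+02 -7.58480683e-03 -1.79979658e+02] [ 3.37776725e+01  2.00457160e+01  8.70267005e+01  2.62650036e-03
  7.29350283e+01 -5.62434410e+01]
```

View pics/w2b.png

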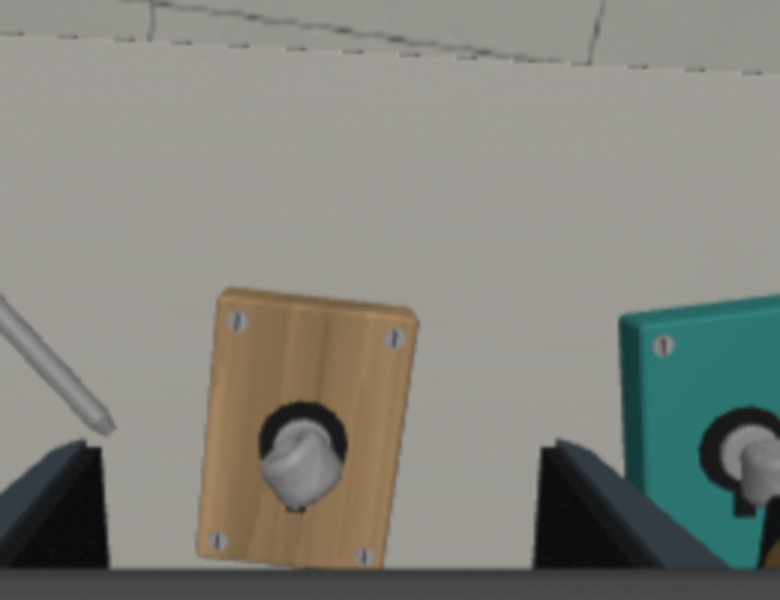

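View pics/w1c.png

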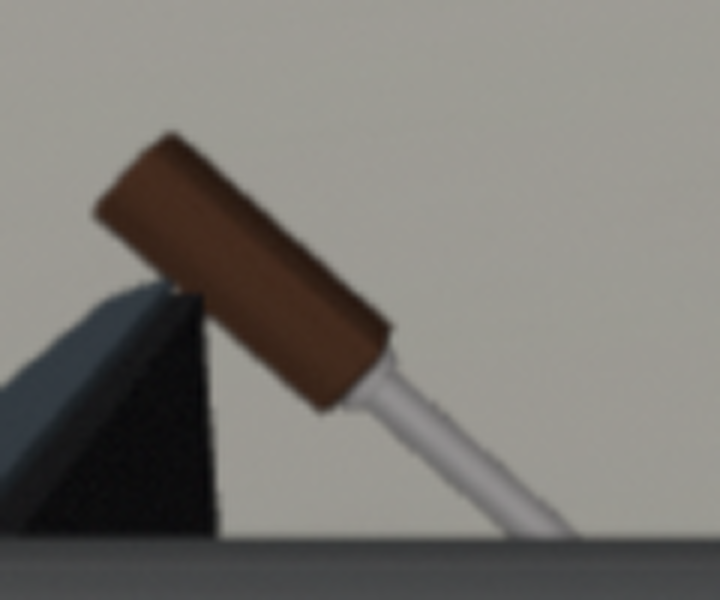

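The wooden block's eye shows at (300,470) in the crop, with a black washer and its tab at (294,510) pointing away. The turquoise block at (745,455) is the look-alike. The bar's tip is at (110,430). I need a closer view of the hole's direction.

```bash
python3 -m crank '-1 -12 -5 48 0 0 0;-1 -12 -5 47 0 0 0;-1 0 0 0 0 0 0;-1 0 0 0 0 0 0'
python3 - <<'E'
from h import *
s=env.state(); print(s['ee_pos'],s['ee_rot'],s['qpos'])
f=grab_frame('wrist'); cv2.imwrite('pics/w3.png',f); np.save('w3.npy',np.r_[s['ee_pos'],s['ee_rot']])
a=cv2.imread('pics/w3.png')[120:250,170:340]
cv2.imwrite('pics/w3c.png',cv2.resize(a,None,fx=4.5,fy=4.5,interpolation=cv2.INTER_CUBIC))
E
```

```text
time_s: 3.32
ee_pos: [512.4, 330.7, 132.0]
ee_rot: [179.9, 0.1, -179.9]
force: [-0.4, 0.2, 0.8]
gripper_width: 91.5
gripper_force: 0.0
[512.35174012 330.69927762 131.95371918] [ 1.79899926e+02  1.27125661e-01 -1.79921629e+02] [ 3.17499863e+01  2.52957356e+01  9.28201839e+01  2.09193148e-02
  6.17233453e+01 -5.83383799e+01]
```

View pics/w3c.png

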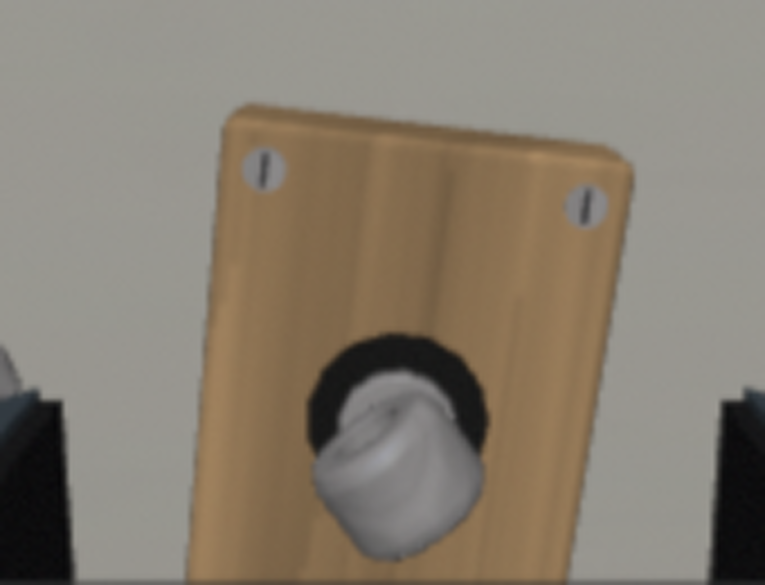

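```bash
cat >> h.py <<'E'
from scipy.optimize import minimize, differential_evolution
cm=camera_model("wrist")
def proj(P,pose):
    R=Ro.from_euler('xyz',pose[3:],degrees=True).as_matrix(); M=cm['mount']
    T=(np.atleast_2d(P)-pose[:3])@R            # tool coords
    C=(T-M[:3,3])@M[:3,:3]
    q=C@cm['K'].T; return q[:,:2]/q[:,2:]
def ray(px,pose,z):
    R=Ro.from_euler('xyz',pose[3:],degrees=True).as_matrix(); M=cm['mount']
    d=R@M[:3,:3]@np.linalg.solve(cm['K'],[px[0],px[1],1]); o=R@M[:3,3]+pose[:3]
    return o+d*(z-o[2])/d[2]
def hullmask(P,pose,shape,s=4):
    m=np.zeros((shape[0]*s,shape[1]*s),np.uint8)
    q=(proj(P,pose)+.5)*s
    cv2.fillConvexPoly(m,cv2.convexHull(q.astype(np.float32)).astype(np.int32),1)
    return m
def rz(a): c,s=np.cos(a),np.sin(a); return np.array([[c,-s,0],[s,c,0],[0,0,1]])
t=np.linspace(0,2*np.pi,40)
def tube(L=22,r=14.5,ch=2):
    pts=[]
    for x,rr in((-L/2,r-ch),(-L/2+ch,r),(L/2-ch,r),(L/2,r-ch)):
        pts.append(np.c_[np.full(40,x),rr*np.cos(t),rr*np.sin(t)])
    return np.vstack(pts)
def disc(r,z0,z1): return np.vstack([np.c_[r*np.cos(t),r*np.sin(t),0*t+z] for z in(z0,z1)])
def box(x0,x1,w,z0,z1): return np.array([[x,y,z] for x in(x0,x1) for y in(-w/2,w/2) for z in(z0,z1)])
E
python3 - <<'E'
from h import *
s=4
def fit(masks,poses,gens,x0,sd):
    big=[cv2.resize(m,None,fx=s,fy=s,interpolation=cv2.INTER_LINEAR)>.5 for m in masks]
    def cost(p):
        c=0
        for (b,po,(ok)) in zip(big,poses,oks):
            m=np.zeros(b.shape,np.uint8)
            for P in gens(p): m|=hullmask(P,po,masks[0].shape)
            c+=((m>0)!=b)[ok].sum()
        return c/16
    bd=[(a-d,a+d) for a,d in zip(x0,sd)]
    r=differential_evolution(cost,bd,maxiter=40,popsize=10,seed=1,tol=1e-6); return r.x,r.fun
im=[cv2.imread(f'pics/w{i}.png') for i in(1,2,3)]; po=[np.load(f'w{i}.npy') for i in(1,2,3)]
# eye
masks=[];oks=[];pp=[]
for k in(1,2):
    f=im[k].astype(int); g=((f[...,2]-f[...,0])<28)&(f[...,2]>75)
    c=proj([[530,330,60]],po[k])[0]; yy,xx=np.indices(g.shape)
    roi=(np.hypot(xx-c[0],yy-c[1])<34)&(yy<246)
    mm=(g&roi).astype(np.uint8); n,l,st,_=cv2.connectedComponentsWithStats(mm)
    j=1+np.argmax(st[1:,4]); mm=(l==j).astype(np.float32); print('area',mm.sum(),'c',c)
    masks.append(mm); pp.append(po[k]); oks.append(np.kron(roi,np.ones((s,s)))>0)
def gens(p):
    x,y,a,rc,zc=p; o=np.array([x,y,0])
    return [tube()@rz(a).T+[x,y,62.5],disc(rc,34,zc)+o,disc(5,34,60)+o]
e,c=fit(masks,pp,gens,[530,330,.65,13,40],[12,12,.6,3,4]); print('eye',e,np.degrees(e[2]),c)
vis=im[2].copy()
for P in gens(e): cv2.polylines(vis,[cv2.convexHull(proj(P,po[2]).astype(np.float32)).astype(int)],1,(0,255,0))
cv2.imwrite('pics/ef.png',cv2.resize(np.hstack([vis[150:250,200:300],(masks[1][150:250,200:300,None]*255).repeat(3,2).astype(np.uint8)]),None,fx=4,fy=4))
# bar
f=im[0].astype(int); g=((f[...,2]-f[...,0])>14); yy,xx=np.indices(g.shape)
roi=(xx>160)&(xx<222)&(yy>178)&(yy<234)
masks=[(g&roi).astype(np.float32)]; pp=[po[0]]; fing=(xx<150+35)&(yy>160+45); oks=[np.kron(roi&~fing,np.ones((s,s)))>0]
gb=lambda p:[box(-35,35,22,0,22)@rz(p[2]).T+[p[0],p[1],0]]
b,c=fit(masks,pp,gb,[430,165,.8],[30,30,.5]); print('bar',b,np.degrees(b[2]),c)
tip=ray((150+108/3-.3,60+428/3-.3),po[1],11); print('tip px',tip,'model',b[:2]+125*np.array([np.cos(b[2]),np.sin(b[2])]))
np.save('est.npy',np.r_[e[:3],b])
# block angle: screws in w3
for k,L in((2,[(264/4.5+170,170/4.5+120),(586/4.5+170,207/4.5+120)]),):
    q=[ray(p,po[k],30) for p in L]; d=q[1]-q[0]; print('block x yaw',np.degrees(np.arctan2(-d[0],d[1])),np.linalg.norm(d))
w=ray((170+398/4.5,120+412/4.5),po[2],34);print('washer c',w)
E
```

```text
area 571.0 c [248.86389878 213.28511261]
area 1127.0 c [256.36529498 221.77172403]
eye [531.67046946 331.27261056   0.63790195  11.60277286  40.45036637] 36.5490893963732 80.0
bar [437.95064201 162.85178515   0.69074024] 39.576500310718075 141.5625
tip px [531.72519136 242.81855985  11.        ] model [534.29746895 242.49027422]
block x yaw -6.473461370961644 66.07228850258694
washer c [529.80148337 331.99220322  34.        ]
```

View pics/ef.png

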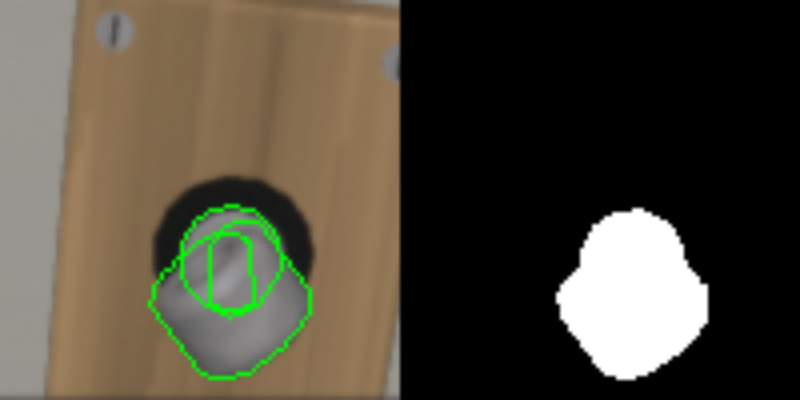

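Run:
```python
from h import *
c=camera_model('top')
def rt(u,v,z):
    d=c['R'].T@np.linalg.solve(c['K'],[u*.64,v*.64,1]); o=-c['R'].T@c['t']; return np.round((o+d*(z-o[2])/d[2])[:2])
for n,u,v in(("redL",399,298),("redfrontL",425,315),("tray tip",475,355),("knob",513,347),("tin",480,397),("tomato",331,254),("onion",373,244)):
    print(n,[rt(u,v,z).tolist() for z in(0,60,100,200)])
for u,v in((240,495),(270,455),(315,445),(358,490)): print([np.round(ray((u*.64,v*.64),np.load('w1.npy'),z)[:2]).tolist() for z in(60,100,200)])
e=np.load('est.npy'); pose=np.array([437,163,13]); a=np.radians(39.6)
X=np.array([np.cos(a),np.sin(a)]);Y=np.array([-X[1],X[0]])
print([np.round([437,163]+i*38*X+j*89*Y).tolist() for i in(1,-1) for j in(1,-1)])
```

```text
redL [[599.0, 198.0], [576.0, 189.0], [561.0, 184.0], [523.0, 170.0]]
redfrontL [[576.0, 119.0], [554.0, 113.0], [539.0, 109.0], [502.0, 100.0]]
tray tip [[514.0, -34.0], [494.0, -35.0], [480.0, -35.0], [447.0, -36.0]]
knob [[565.0, -119.0], [543.0, -117.0], [529.0, -115.0], [492.0, -112.0]]
tin [[414.0, -77.0], [397.0, -76.0], [386.0, -76.0], [358.0, -75.0]]
tomato [[661.0, 409.0], [636.0, 394.0], [619.0, 384.0], [577.0, 359.0]]
onion [[724.0, 314.0], [697.0, 302.0], [679.0, 294.0], [634.0, 273.0]]
[[571.0, 103.0], [541.0, 123.0], [466.0, 173.0]]
[[536.0, 135.0], [510.0, 151.0], [446.0, 192.0]]
[[530.0, 174.0], [505.0, 185.0], [443.0, 213.0]]
[[577.0, 203.0], [546.0, 211.0], [469.0, 230.0]]
[[410.0, 256.0], [523.0, 119.0], [351.0, 207.0], [464.0, 70.0]]
```

View pics/top0.png

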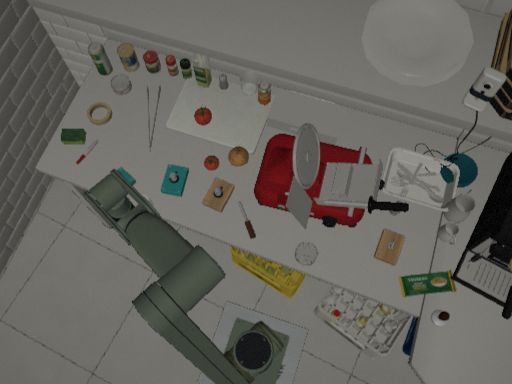

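```bash
python3 -m crank '-1 0 0 -50 0 0 0;-1 20 -43 0 0 0 0;-1 21 -44 0 0 0 0;-1 21 -44 0 0 0 0;-1 21 -44 0 0 0 0;-1 0 0 0 0 0 -9.9;-1 0 0 0 0 0 -9.9;-1 0 0 0 0 0 -9.9;-1 0 0 0 0 0 -9.9;-1 0 0 50 0 0 0' >/dev/null
python3 -m crank '-1 0 0 40 0 0 0;-1 0 0 0 0 0 0;-1 0 0 0 0 0 0'
python3 - <<'E'
from h import *
s=env.state(); print(s['ee_pos'],s['ee_rot'],s['qpos'])
f=grab_frame('wrist'); cv2.imwrite('pics/w4.png',f); p=np.r_[s['ee_pos'],s['ee_rot']]; np.save('w4.npy',p)
b=np.load('est.npy')[3:]
for P in(box(-35,35,22,22,22),):
    cv2.polylines(f,[cv2.convexHull(proj(P@rz(b[2]).T+[b[0],b[1],0],p).astype(np.float32)).astype(int)],1,(0,255,0))
cv2.imwrite('pics/w4c.png',cv2.resize(f[60:260,100:360],None,fx=3,fy=3))
E
```

```text
time_s: 5.0
ee_pos: [430.8, 155.7, 92.3]
ee_rot: [-179.9, 0.3, -140.3]
force: [0.8, -0.2, 0.3]
gripper_width: 91.4
gripper_force: 0.0
[430.82715311 155.72752982  92.26477792] [-179.90712474    0.25077371 -140.27270475] [ 1.84313021e+01  1.55912174e+01  1.15563758e+02  6.05948032e-03
  4.85776441e+01 -1.11299788e+02]
```

View pics/w4c.png

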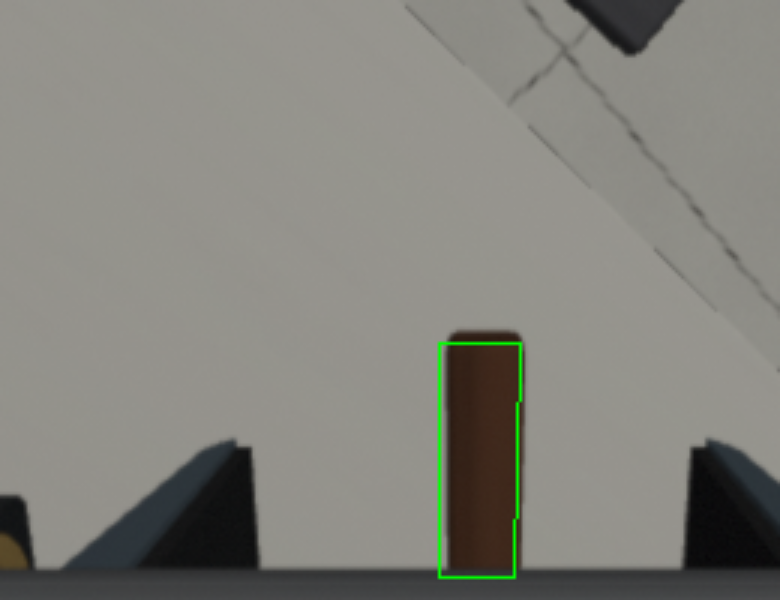

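The green model outline sits on the wooden grip at (483,455), within 2 mm and about 1°. I'll descend and grip.

```bash
python3 -m crank '-1 0 1 40 0 0 0;-1 0 0.5 25 0 0 0;-1 0 0 14 0 0 0;-1 0 0 0 0 0 0;0.3 0 0 0 0 0 0;0.7 0 0 0 0 0 0;1 0 0 0 0 0 0;1 0 0 0 0 0 0;1 0 0 0 0 0 0;1 0 0 0 0 0 0' 35
python3 -m crank '1 0 0 -5 0 0 0;1 0 0 -20 0 0 0;1 0 0 -50 0 0 0;1 0 0 -50 0 0 0;1 0 0 0 0 0 0;1 0 0 0 0 0 0'
python3 - <<'E'
from h import *
s=env.state(); print(s['ee_pos'],s['ee_rot'],s['force'],s['torque'])
f=grab_frame('wrist'); cv2.imwrite('pics/w5.png',f); p=np.r_[s['ee_pos'],s['ee_rot']]; np.save('w5.npy',p)
g=((f[...,2].astype(int)-f[...,0])>14)[150:248,200:320]; r=np.where(g.any(1))[0]; print(r.min()+150,[ (i+150,np.where(g[i])[0].min()+200,np.where(g[i])[0].max()+200) for i in range(r.min(),r.max()+1,12)])
for n in("turning_bar","bar_tip"): 
  for c in("side","top"): 
    if n=="turning_bar": cv2.imwrite(f'pics/{c}5.png',grab_frame(c))
    print(n,c,[(round(d['p'],2),np.round(d['point']).tolist()) for d in models.search_frame(n,c)])
E
```

```text
time_s: 6.3
ee_pos: [428.6, 156.3, 11.3]
ee_rot: [-180.0, 0.0, -140.3]
force: [-0.8, -0.7, 5.8]
gripper_width: 34.0
gripper_force: 2.7
time_s: 7.05
ee_pos: [427.2, 155.7, 135.1]
ee_rot: [180.0, -0.1, -140.3]
force: [0.3, -0.7, -1.4]
gripper_width: 21.8
gripper_force: 35.0
[427.1749362  155.73153213 135.08042819] [ 1.79956775e+02 -1.12267411e-01 -1.40288323e+02] [ 0.30723761 -0.68892563 -1.35605726] [0.06306145 0.11593449 0.01182309]
197 [(197, np.int64(244), np.int64(269)), (209, np.int64(239), np.int64(275)), (221, np.int64(239), np.int64(275)), (233, np.int64(239), np.int64(275)), (245, np.int64(207), np.int64(307))]
turning_bar side [(0.67, [463.0, 192.0, 132.0])]
turning_bar top []
bar_tip side [(0.44, [466.0, 196.0, 131.0])]
bar_tip top []
```

Run:
```python
from h import *
f=cv2.imread('pics/w5.png'); p=np.load('w5.npy')
a=f[150:260,190:325]; b=cv2.imread('pics/side5.png'); 
c=camera_model('side'); q=c['K']@(c['R']@np.array([470,190,125])+c['t']); u,v=(q[:2]/q[2]).astype(int); print(u,v)
cv2.imwrite('pics/w5c.png',np.hstack([cv2.resize(a,(540,440),interpolation=cv2.INTER_CUBIC),cv2.resize(b[max(v-55,0):v+55,u-32:u+33],(260,440),interpolation=cv2.INTER_CUBIC)]))
```

```text
289 191
```

View pics/w5c.png

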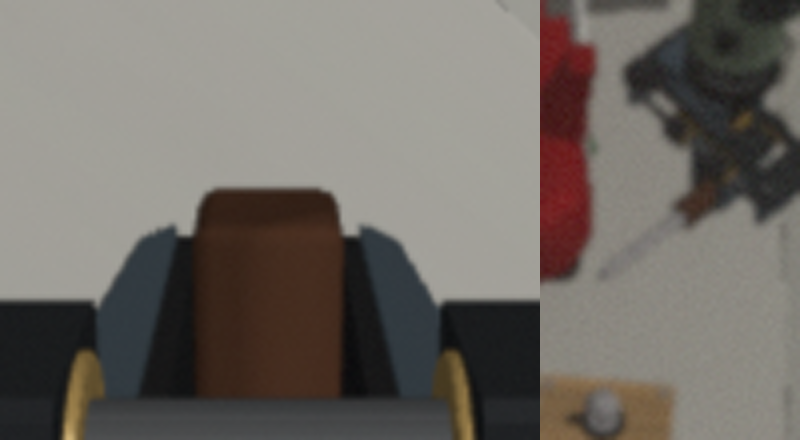

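The grip is held squarely between the pads (wood spans x 195–343 in the left crop) and the bar is level in the side crop. The fingers closed late, so the bar may be low in the jaws. I'll lower it to touch the worktop and regrasp.

```bash
python3 -m crank '1 0 0 55 0 0 0;1 0 0 45 0 0 0;1 0 0 5 0 0 0;1 0 0 0 0 0 0;1 0 0 0 0 0 0'
for i in 1 2; do :; done
python3 -m crank '1 0 0 2 0 0 0;1 0 0 0 0 0 0'
python3 -m crank '1 0 0 3 0 0 0;1 0 0 0 0 0 0'
python3 -m crank '1 0 0 3 0 0 0;1 0 0 0 0 0 0'
```

```text
time_s: 8.02
ee_pos: [429.7, 156.7, 32.5]
ee_rot: [-179.9, 0.2, -140.3]
force: [0.7, -0.3, -1.1]
gripper_width: 21.6
gripper_force: 35.0
time_s: 8.28
ee_pos: [428.5, 156.2, 29.5]
ee_rot: [-180.0, 0.1, -140.3]
force: [-0.4, -0.1, -0.7]
gripper_width: 22.2
gripper_force: 35.0
time_s: 8.52
ee_pos: [428.0, 156.1, 25.8]
ee_rot: [180.0, -0.0, -140.3]
force: [-0.4, -0.2, -1.0]
gripper_width: 21.7
gripper_force: 35.0
time_s: 8.78
ee_pos: [428.0, 156.1, 22.7]
ee_rot: [180.0, -0.0, -140.3]
force: [-0.7, -0.6, -1.5]
gripper_width: 21.6
gripper_force: 35.0
```

```bash
python3 -m crank '1 0 0 2 0 0 0;1 0 0 0 0 0 0'
python3 -m crank '1 0 0 2 0 0 0;1 0 0 0 0 0 0'
python3 -m crank '1 0 0 2 0 0 0;1 0 0 0 0 0 0'
```

```text
time_s: 9.02
ee_pos: [428.1, 156.1, 20.8]
ee_rot: [180.0, -0.0, -140.3]
force: [0.7, 0.0, -2.1]
gripper_width: 21.6
gripper_force: 35.0
time_s: 9.28
ee_pos: [428.1, 156.1, 18.8]
ee_rot: [180.0, -0.0, -140.3]
force: [0.2, 0.5, -1.7]
gripper_width: 21.5
gripper_force: 35.0
time_s: 9.52
ee_pos: [428.3, 156.2, 17.3]
ee_rot: [-180.0, 0.0, -140.3]
force: [-1.5, -1.0, 2.5]
gripper_width: 21.9
gripper_force: 35.0
```

```bash
python3 -m crank '0.2 0 0 0 0 0 0;0.2 0 0 0 0 0 0;0.2 0 0 4 0 0 0;0.2 0 0 0 0 0 0;1 0 0 0 0 0 0;1 0 0 0 0 0 0;1 0 0 0 0 0 0;1 0 0 0 0 0 0;1 0 0 0 0 0 0' 45
python3 -m crank '1 0 0 -5 0 0 0;1 0 0 -40 0 0 0;1 0 0 -60 0 0 0;1 0 0 0 0 0 0;1 0 0 0 0 0 0'
python3 - <<'E'
from h import *
s=env.state(); print(s['ee_pos'],s['ee_rot'],s['torque'],s['gripper_width'])
p=np.r_[s['ee_pos'],s['ee_rot']]
f=grab_frame('wrist'); cv2.imwrite('pics/w6.png',f); np.save('w6.npy',p)
g=((f[...,2].astype(int)-f[...,0])>14)[150:244,200:320]
for i in range(36,94,3):
  w=np.where(g[i])[0]
  if len(w): print(i+150,w.min()+200,w.max()+200,end='; ')
# expected: axis at tool z=dz, back end tx
for tx in(20,25):
  P=np.array([[tx,-11,-7],[tx,11,-7],[tx,-11,15],[tx,11,15],[0,-11,-7],[0,11,-7]],float)
  R=Ro.from_euler('xyz',p[3:],degrees=True).as_matrix(); print(np.round(proj(P@R.T+p[:3],p),1).tolist())
# tip in top & side: background-diff with shank
for c in("side","top"):
    cv2.imwrite(f'pics/{c}6.png',grab_frame(c)); k=camera_model(c)
    X=(np.array([[-115,0,4.],[-29,0,4.]])@R.T+p[:3]); q=(X@k['R'].T+k['t'])@k['K'].T; print(c,(q[:,:2]/q[:,2:]).round(1).tolist())
E
```

```text
time_s: 10.65
ee_pos: [428.2, 156.2, 12.9]
ee_rot: [180.0, 0.0, -140.3]
force: [0.9, 0.1, -1.2]
gripper_width: 22.3
gripper_force: 45.0
time_s: 11.28
ee_pos: [427.5, 155.9, 117.7]
ee_rot: [180.0, -0.0, -140.3]
force: [-0.6, -0.5, -1.9]
gripper_width: 21.6
gripper_force: 45.0
[427.48477518 155.88287063 117.66272242] [ 1.79980218e+02 -4.30343864e-02 -1.40285616e+02] [0.00874549 0.08290827 0.01583404] 21.558405304320676
201 241 273; 204 240 273; 207 239 275; 210 238 275; 213 238 276; 216 238 275; 219 238 275; 222 238 275; 225 238 275; 228 238 275; 231 238 275; 234 238 275; 237 210 303; 240 208 305; 243 207 306; [[239.1, 211.3], [278.4, 211.4], [241.2, 200.0], [275.9, 200.0], [239.6, 244.1], [277.7, 244.2]]
[[239.0, 202.8], [278.6, 202.8], [241.1, 192.3], [276.1, 192.4], [239.6, 244.1], [277.7, 244.2]]
side [[276.5, 203.3], [295.2, 189.4]]
top [[240.1, 196.2], [248.0, 216.3]]
```

```bash
python3 -m crank '1 0 0 0 0 0 3.2;1 -9 40 0 0 0 0;1 -9 40 0 0 0 0;1 0 0 0 0 0 0;1 0 0 0 0 0 0'
python3 - <<'E'
from h import *
f=cv2.imread('pics/w6.png'); g=((f[...,2].astype(int)-f[...,0])>14)[:,245:265]; print('first row',np.where(g.sum(1)>10)[0][:3])
s=env.state(); p=np.r_[s['ee_pos'],s['ee_rot']]; print(p)
R=Ro.from_euler('xyz',p[3:],degrees=True).as_matrix()
for c in("side","top"):
    f=grab_frame(c); cv2.imwrite(f'pics/{c}7.png',f); k=camera_model(c)
    def pj(X): q=(np.atleast_2d(X)@k['R'].T+k['t'])@k['K'].T; return q[:,:2]/q[:,2:]
    old=cv2.imread(f'pics/{c}6.png').astype(int); d=np.abs(f.astype(int)-old).max(2)
    T=pj(np.array([[-139.5,0,2.]])@R.T+p[:3])[0]; Rt=pj(np.array([[-58,0,2.]])@R.T+p[:3])[0]
    print(c,'pred tip',T.round(1),'root',Rt.round(1),'eye',pj([530.7,332.2,77]).round(1))
    u=(T-Rt)/np.linalg.norm(T-Rt); n=np.array([-u[1],u[0]])
    for sft in(-25,-15,-8,-4,-2,-1,0,1,2,4):   # profile across shank
        r=[]
        for w in np.arange(-5,5.1,1):
            x=T+u*sft+n*w; r.append(int(d[int(round(x[1])),int(round(x[0]))]))
        print(sft,r)
    print([(round(q['p'],2),np.round(q['point']).tolist()) for q in models.search_frame("bar_tip",c)])
E
```

```text
time_s: 12.05
ee_pos: [394.7, 230.6, 117.1]
ee_rot: [-180.0, -0.1, -143.5]
force: [0.1, 0.7, -1.8]
gripper_width: 21.6
gripper_force: 45.0
first row [199 200 201]
[ 3.94723007e+02  2.30595862e+02  1.17080821e+02 -1.79992755e+02
 -1.22576157e-01 -1.43453193e+02]
side pred tip [279.8 225.1] root [298.9 212. ] eye [[272.6 235.3]]
-25 [3, 12, 24, 24, 27, 27, 31, 26, 26, 9, 8]
-15 [4, 1, 0, 12, 13, 12, 18, 11, 3, 2, 4]
-8 [2, 2, 4, 7, 16, 12, 20, 14, 9, 5, 2]
-4 [2, 2, 5, 13, 13, 21, 16, 15, 0, 0, 4]
-2 [3, 1, 1, 1, 14, 23, 23, 11, 6, 4, 3]
-1 [1, 1, 3, 5, 20, 20, 16, 4, 1, 3, 2]
0 [1, 3, 2, 4, 9, 13, 9, 4, 1, 2, 1]
1 [2, 1, 2, 0, 9, 1, 3, 2, 3, 2, 4]
2 [5, 2, 3, 2, 3, 4, 3, 5, 3, 3, 2]
4 [2, 2, 1, 4, 1, 4, 4, 3, 2, 3, 3]
[(0.49, [437.0, 270.0, 122.0]), (0.26, [515.0, -355.0, 27.0])]
top pred tip [218.3 191.6] root [224.4 210.8] eye [[216.8 188.4]]
-25 [84, 81, 77, 23, 23, 26, 7, 52, 39, 8, 30]
-15 [61, 59, 58, 62, 67, 36, 44, 52, 74, 71, 28]
-8 [32, 30, 28, 25, 32, 30, 27, 34, 37, 42, 44]
-4 [37, 39, 73, 73, 77, 64, 64, 78, 64, 32, 30]
-2 [68, 68, 8, 24, 10, 14, 9, 62, 67, 33, 24]
-1 [73, 41, 11, 14, 12, 14, 9, 43, 64, 45, 27]
0 [54, 11, 29, 22, 16, 14, 19, 11, 27, 24, 26]
1 [27, 31, 29, 38, 34, 29, 18, 11, 29, 20, 28]
2 [21, 7, 34, 36, 37, 31, 10, 18, 38, 28, 27]
4 [44, 36, 29, 36, 43, 37, 19, 11, 26, 57, 18]
[(0.52, [647.0, 400.0, 42.0])]
```

```bash
python3 -m crank '1 0 0.7 30 0 0 0;1 0 0 22 0 0 0;1 0 0 0 0 0 0;1 0 0 0 0 0 0'
python3 -m crank '1 -8 0 0 0 0 0;1 -8 0 0 0 0 0;1 0 0 0 0 0 0'
python3 -m crank '1 -5 0 0 0 0 0;1 -5 0 0 0 0 0;1 0 0 0 0 0 0'
```

```text
time_s: 12.75
ee_pos: [395.4, 231.7, 66.6]
ee_rot: [-180.0, 0.1, -143.5]
force: [-0.2, 0.5, -0.7]
gripper_width: 21.4
gripper_force: 45.0
time_s: 13.12
ee_pos: [408.6, 242.0, 66.4]
ee_rot: [-180.0, 0.1, -143.5]
force: [-0.4, 0.1, -1.5]
gripper_width: 21.9
gripper_force: 45.0
time_s: 13.5
ee_pos: [415.8, 247.4, 65.9]
ee_rot: [180.0, -0.0, -143.5]
force: [0.0, -1.4, -1.4]
gripper_width: 22.0
gripper_force: 45.0
```

```bash
python3 -m crank '1 -4 0 1 0 0 0;1 -4 0 0 0 0 0;1 0 0 0 0 0 0'
python3 -m crank '1 -5 0 0 0 0 0;1 -5 0 0 0 0 0;1 0 0 0 0 0 0'
python3 -m crank '1 -5 0 0 0 0 0;1 -5 0 0 0 0 0;1 0 0 0 0 0 0'
python3 -m crank '1 0 0 0 0 0 0;1 0 0 0 0 0 0'
```

```text
time_s: 13.88
ee_pos: [422.3, 252.1, 64.9]
ee_rot: [180.0, 0.0, -143.5]
force: [0.7, 1.0, -2.4]
gripper_width: 21.9
gripper_force: 45.0
time_s: 14.25
ee_pos: [430.6, 258.2, 64.9]
ee_rot: [-180.0, 0.0, -143.5]
force: [0.3, 0.3, -2.8]
gripper_width: 21.9
gripper_force: 45.0
time_s: 14.62
ee_pos: [438.6, 264.1, 64.9]
ee_rot: [-180.0, 0.0, -143.5]
force: [1.1, -0.2, -3.1]
gripper_width: 22.0
gripper_force: 45.0
time_s: 14.88
ee_pos: [438.5, 264.1, 65.0]
ee_rot: [-180.0, 0.1, -143.5]
force: [2.4, 1.2, -4.2]
gripper_width: 21.6
gripper_force: 45.0
```

```bash
python3 -m crank '1 0 0 1 0 0 0;1 -5 0 0 0 0 0;1 -5 0 0 0 0 0;1 0 0 0 0 0 0'
python3 -m crank '1 -5 0 0 0 0 0;1 -5 0 0 0 0 0;1 -5 0 0 0 0 0;1 0 0 0 0 0 0'
python3 -m crank '1 -5 0 0 0 0 0;1 -5 0 0 0 0 0;1 -5 0 0 0 0 0;1 0 0 0 0 0 0;1 0 0 0 0 0 0'
python3 -c "
from h import *
s=env.state();print(s['ee_pos'],s['force'],s['torque'])"
```

```text
time_s: 15.38
ee_pos: [446.9, 270.3, 64.1]
ee_rot: [-180.0, 0.1, -143.5]
force: [1.0, 0.1, -0.6]
gripper_width: 22.1
gripper_force: 45.0
time_s: 15.88
ee_pos: [459.0, 279.3, 64.0]
ee_rot: [-180.0, 0.1, -143.5]
force: [1.1, -0.3, -1.0]
gripper_width: 21.3
gripper_force: 45.0
time_s: 16.5
ee_pos: [471.0, 288.1, 64.0]
ee_rot: [-180.0, 0.1, -143.5]
force: [2.0, -1.6, -0.5]
gripper_width: 21.9
gripper_force: 45.0
[470.97774932 288.12311389  64.02142577] [ 2.00996946 -1.57378015 -0.51985888] [-0.10845457 -0.39332566 -0.20057378]
```

```bash
cat > m.py <<'E'
from h import *
s=env.state(); p=s['ee_pos']; E=np.array([530.7,332.2]); r=(p[:2]-E)/1000; F=s['force']; T=s['torque']
y=s['ee_rot'][2]; a=np.radians(y); ux=np.array([np.cos(a),np.sin(a)]); uy=np.array([np.sin(a),-np.cos(a)])
d=(p[:2]-E)
print('yaw %.2f  radial %.1f lateral(ty) %.1f z %.1f'%(y,d@ux,d@uy,p[2]),'F tool x,y,z',np.round([F[:2]@ux,F[:2]@uy,F[2]],1),'Tz %.3f  M %.3f'%(T[2],T[2]+r[0]*F[1]-r[1]*F[0]),'j6 %.0f t %.1f'%(s['qpos'][5],s['time_s']))
E
python3 m.py
python3 -m crank '1 -0.2 5.2 0 0 0 4;1 -0.2 5.2 0 0 0 4;1 0 0 0 0 0 0'>/dev/null; python3 m.py
python3 -m crank '1 -0.2 5.2 0 0 0 4;1 -0.2 5.2 0 0 0 4;1 0 0 0 0 0 0'>/dev/null; python3 m.py
python3 -m crank '1 -0.2 5.2 0 0 0 4;1 0 0 0 0 0 0;1 0 0 0 0 0 0'>/dev/null; python3 m.py
```

```text
yaw -143.49  radial 74.2 lateral(ty) 0.1 z 64.0 F tool x,y,z [-0.7 -2.5 -0.5] Tz -0.201  M -0.018 j6 -96 t 16.5
yaw -151.41  radial 74.7 lateral(ty) 0.2 z 64.1 F tool x,y,z [-0.5 -2.9 -0. ] Tz -0.191  M 0.023 j6 -87 t 16.9
yaw -159.36  radial 74.7 lateral(ty) 0.1 z 64.0 F tool x,y,z [-0.2 -2.2  0.1] Tz -0.169  M -0.007 j6 -78 t 17.2
yaw -163.39  radial 74.9 lateral(ty) 0.0 z 64.1 F tool x,y,z [-1.4 -1.2 -0. ] Tz -0.055  M 0.032 j6 -74 t 17.6
```

```bash
python3 -m crank '1 -0.2 5.2 0 0 0 4;1 0 0 0 0 0 0'>/dev/null; python3 m.py
python3 -m crank '1 -0.2 5.2 0 0 0 4;1 0 0 0 0 0 0'>/dev/null; python3 m.py
python3 -m crank '1 -0.2 5.2 0 0 0 4;1 0 0 0 0 0 0'>/dev/null; python3 m.py
```

```text
yaw -167.37  radial 74.9 lateral(ty) 0.1 z 64.0 F tool x,y,z [-1.8 -0.8  0.7] Tz -0.032  M 0.026 j6 -69 t 17.9
yaw -171.34  radial 75.0 lateral(ty) 0.1 z 64.0 F tool x,y,z [-1.1 -1.   1.1] Tz 0.000  M 0.075 j6 -65 t 18.1
yaw -175.32  radial 75.0 lateral(ty) -0.0 z 64.0 F tool x,y,z [-1.3 -0.4  0.5] Tz -0.001  M 0.026 j6 -60 t 18.4
```

```bash
for i in 1; do
python3 -m crank '1 -0.1 3.9 0 0 0 3;1 0 0 0 0 0 0;1 0 0 0 0 0 0'>/dev/null; python3 m.py; done
python3 -m crank '1 -0.1 3.9 0 0 0 3;1 0 0 0 0 0 0;1 0 0 0 0 0 0'>/dev/null; python3 m.py
```

```text
yaw -178.39  radial 75.0 lateral(ty) -0.1 z 64.0 F tool x,y,z [-0.5  0.1  0.9] Tz 0.021  M 0.017 j6 -57 t 18.8
yaw 178.58  radial 75.0 lateral(ty) -0.2 z 64.0 F tool x,y,z [-0.4  1.2  1.3] Tz 0.062  M -0.029 j6 -54 t 19.1
```

```bash
python3 -m crank '1 -0.1 3.9 0 0 0 3;1 0 0 0 0 0 0;1 0 0 0 0 0 0'>/dev/null; python3 m.py
python3 -m crank '1 -0.1 3.9 0 0 0 3;1 0 0 0 0 0 0;1 0 0 0 0 0 0'>/dev/null; python3 m.py
```

```text
yaw 175.58  radial 75.0 lateral(ty) -0.2 z 64.0 F tool x,y,z [-0.6  0.6  1.5] Tz 0.079  M 0.031 j6 -50 t 19.5
yaw 172.57  radial 74.9 lateral(ty) -0.2 z 64.0 F tool x,y,z [0.1 0.4 0.3] Tz 0.098  M 0.066 j6 -47 t 19.9
```

```bash
python3 -m crank '1 -0.1 3.9 0 0 0 3;1 0 0 0 0 0 0;1 0 0 0 0 0 0'>/dev/null; python3 m.py
python3 -m crank '1 -0.1 3.9 0 0 0 3;1 0 0 0 0 0 0;1 0 0 0 0 0 0'>/dev/null; python3 m.py
```

```text
yaw 169.57  radial 74.9 lateral(ty) -0.2 z 64.0 F tool x,y,z [0.1 1.5 0.4] Tz 0.061  M -0.051 j6 -44 t 20.2
yaw 166.57  radial 74.9 lateral(ty) -0.2 z 64.0 F tool x,y,z [-0.8  0.9  1.3] Tz 0.138  M 0.073 j6 -40 t 20.6
```

```bash
python3 -m crank '1 -0.1 3.9 0 0 0 3;1 0 0 0 0 0 0;1 0 0 0 0 0 0'>/dev/null; python3 m.py
python3 -m crank '1 0 0 0 0 0 0'>/dev/null; python3 m.py
```

```text
yaw 163.58  radial 74.9 lateral(ty) -0.2 z 64.0 F tool x,y,z [-0.5  0.4  1.1] Tz 0.269  M 0.237 j6 -37 t 21.0
yaw 163.55  radial 74.9 lateral(ty) -0.2 z 64.0 F tool x,y,z [0.6 1.1 1.7] Tz 0.251  M 0.165 j6 -37 t 21.1
```

```bash
python3 -m crank '1 0 2.6 0 0 0 2;1 0 0 0 0 0 0;1 0 0 0 0 0 0'>/dev/null; python3 m.py
python3 -m crank '1 0 0 0 0 0 0'>/dev/null; python3 m.py
```

```text
yaw 161.57  radial 74.9 lateral(ty) -0.3 z 64.0 F tool x,y,z [-0.2  1.1  0.9] Tz 0.391  M 0.305 j6 -35 t 21.5
yaw 161.54  radial 74.9 lateral(ty) -0.3 z 64.0 F tool x,y,z [-0.8  0.5  1.6] Tz 0.362  M 0.327 j6 -35 t 21.6
```

```bash
python3 -m crank '1 0 2.6 0 0 0 2;1 0 0 0 0 0 0;1 0 0 0 0 0 0'>/dev/null; python3 m.py
python3 -m crank '1 0 0 0 0 0 0'>/dev/null; python3 m.py
```

```text
yaw 159.52  radial 74.9 lateral(ty) -0.3 z 64.0 F tool x,y,z [-1.2  0.8  2.1] Tz 0.345  M 0.285 j6 -33 t 22.0
yaw 159.52  radial 74.9 lateral(ty) -0.2 z 64.0 F tool x,y,z [-0.6  1.8  1.6] Tz 0.358  M 0.227 j6 -33 t 22.1
```

```bash
python3 -m crank '1 0 2.6 0 0 0 2;1 0 0 0 0 0 0;1 0 0 0 0 0 0'>/dev/null; python3 m.py
python3 -m crank '1 0 0 0 0 0 0'>/dev/null; python3 m.py
```

```text
yaw 157.52  radial 74.9 lateral(ty) -0.2 z 64.0 F tool x,y,z [-1.   0.9  2.3] Tz 0.377  M 0.306 j6 -31 t 22.5
yaw 157.52  radial 74.9 lateral(ty) -0.3 z 64.0 F tool x,y,z [-1.   0.5  2.2] Tz 0.410  M 0.371 j6 -31 t 22.6
```

```bash
python3 -m crank '1 0 2.6 0 0 0 2;1 0 0 0 0 0 0;1 0 0 0 0 0 0'>/dev/null; python3 m.py
python3 -m crank '1 0 0 0 0 0 0'>/dev/null; python3 m.py;python3 -m crank '1 0 0 0 0 0 0'>/dev/null; python3 m.py
```

```text
yaw 155.52  radial 75.0 lateral(ty) -0.3 z 64.0 F tool x,y,z [-1.1  1.5  2.3] Tz 0.394  M 0.280 j6 -28 t 23.0
yaw 155.52  radial 75.0 lateral(ty) -0.3 z 64.0 F tool x,y,z [-1.8  1.7  1.3] Tz 0.425  M 0.299 j6 -28 t 23.1
yaw 155.52  radial 74.9 lateral(ty) -0.3 z 64.0 F tool x,y,z [-1.3  0.9  2.1] Tz 0.478  M 0.408 j6 -28 t 23.2
```

```bash
python3 -m crank '1 0 3.3 0 0 0 2.5;1 0 0 0 0 0 0;1 0 0 0 0 0 0'>/dev/null; python3 m.py
python3 -m crank '1 0 0 0 0 0 0'>/dev/null; python3 m.py;python3 -m crank '1 0 0 0 0 0 0'>/dev/null; python3 m.py
```

```text
yaw 153.05  radial 75.0 lateral(ty) -0.3 z 64.0 F tool x,y,z [-2.1  1.   2.5] Tz 0.431  M 0.359 j6 -26 t 23.6
yaw 153.04  radial 75.0 lateral(ty) -0.3 z 64.0 F tool x,y,z [-1.4  1.5  1.9] Tz 0.495  M 0.385 j6 -26 t 23.8
yaw 153.03  radial 75.0 lateral(ty) -0.3 z 64.0 F tool x,y,z [-2.4  0.7  2. ] Tz 0.501  M 0.451 j6 -26 t 23.9
```

```bash
python3 -m crank '1 -0.2 -5.2 0 0 0 -4;1 -0.2 -5.2 0 0 0 -4;1 0 0 0 0 0 0'>/dev/null; python3 m.py
python3 -m crank '1 8 0 0 0 0 0;1 8 0 0 0 0 0;1 8 0 0 0 0 0;1 0 0 0 0 0 0'>/dev/null; python3 m.py
```

```text
yaw 160.89  radial 75.4 lateral(ty) -0.3 z 64.0 F tool x,y,z [-0.9  2.3  1.2] Tz 0.123  M -0.051 j6 -34 t 24.2
yaw 161.03  radial 100.7 lateral(ty) -0.3 z 63.9 F tool x,y,z [2.4 2.8 2.9] Tz 0.174  M -0.113 j6 -32 t 24.8
```

```bash
python3 -m crank '1 8 0.4 -0.4 0 0 0;1 8 0 0 0 0 0;1 8 0 0 0 0 0;1 8 0 0 0 0 0;1 8 0 0 0 0 0;1 0 0 0 0 0 0'>/dev/null; python3 m.py
python3 -m crank '1 15 0 0 0 0 0;1 15 0 0 0 0 0;1 0 0 -50 0 0 0;1 0 0 -45 0 0 0;1 0 0 0 0 0 -9.5;1 0 0 0 0 0 -9.5;1 0 0 0 0 0 0'; python3 m.py
```

```text
yaw 161.04  radial 140.3 lateral(ty) -0.4 z 64.1 F tool x,y,z [ 0.5  1.  -2.1] Tz 0.050  M -0.088 j6 -29 t 25.5
time_s: 26.38
ee_pos: [369.9, 387.4, 159.3]
ee_rot: [-180.0, -0.0, 179.9]
force: [0.7, -0.4, -1.4]
gripper_width: 21.6
gripper_force: 45.0
yaw 179.93  radial 160.9 lateral(ty) 55.0 z 159.3 F tool x,y,z [-0.7 -0.4 -1.4] Tz -0.005  M 0.018 j6 -45 t 26.4
```

```bash
python3 -m crank '1 -48 3 0 0 0 0;1 -48 3 0 0 0 0;1 -48 3 0 0 0 0;1 0 0 0 0 0 0;1 0 0 0 0 0 0'
python3 - <<'E'
from h import *
s=env.state(); p=np.r_[s['ee_pos'],s['ee_rot']]; f=grab_frame('wrist'); cv2.imwrite('pics/w8.png',f); np.save('w8.npy',p)
for k in(2,3,8):
    f=cv2.imread(f'pics/w{k}.png'); p=np.load(f'w{k}.npy'); n=120
    gx,gy=np.meshgrid(np.arange(-40,40,.5),np.arange(-40,40,.5)) # gx: world y ; gy: world x (down)
    P=np.c_[530.7+gy.ravel(),332.2+gx.ravel(),0*gx.ravel()+34]; q=proj(P,p).astype(np.float32).reshape(160,160,2)
    w=cv2.remap(f,q[...,0],q[...,1],cv2.INTER_CUBIC); cv2.imwrite(f'pics/rect{k}.png',w)
    hid=q[...,1]>246
    d=(w.max(2)<45)&~hid
    n,l,st,ce=cv2.connectedComponentsWithStats(d.astype(np.uint8)); j=1+np.argmax(st[1:,4]); print(k,'area',st[j],'frac hidden',hid.mean())
    # washer centre: fit circle to outer edge of near half (gy<0)
    ys,xs=np.where(l==j); X=xs*.5-40; Y=ys*.5-40
    cnt=np.vstack([c[:,0] for c in cv2.findContours((l==j).astype(np.uint8),0,1)[0]])*.5-40
    from scipy.optimize import least_squares
    r=least_squares(lambda c:np.hypot(cnt[:,0]-c[0],cnt[:,1]-c[1])-19.5,[0,0],loss='soft_l1',f_scale=.3).x; print(' centre off (wx,wy)',r[::-1].round(1))
    for jj in range(1,n):
        if st[jj,4]<4: continue
        ys,xs=np.where(l==jj); X=xs*.5-40-r[0]; Y=ys*.5-40-r[1]; R=np.hypot(X,Y); t_=(R>20.8)&(R<32)
        if t_.sum()>2: print('  tab px',t_.sum(),'world angle (ccw) %.1f'%np.degrees(np.arctan2(X[t_].mean(),Y[t_].mean())),'rmax %.1f'%R[t_].max())
E
```

```text
time_s: 27.0
ee_pos: [513.7, 396.2, 158.6]
ee_rot: [-179.9, -0.1, 179.9]
force: [-0.4, 0.1, -1.3]
gripper_width: 21.8
gripper_force: 45.0
2 area [  43   46   73   49 1258] frac hidden 0.0
 centre off (wx,wy) [ 4.7 -1. ]
  tab px 113 world angle (ccw) 175.6 rmax 22.4
3 area [  42   45   74   50 1405] frac hidden 0.0625
 centre off (wx,wy) [ 3.7 -0.7]
  tab px 48 world angle (ccw) -176.7 rmax 21.6
8 area [   0  129  116   31 3428] frac hidden 0.0
 centre off (wx,wy) [ 32.4 -11.7]
  tab px 82 world angle (ccw) 130.7 rmax 32.0
  tab px 967 world angle (ccw) -124.7 rmax 29.8
```

Run:
```python
from h import *
for k in(2,3,8):
    f=cv2.imread(f'pics/w{k}.png'); p=np.load(f'w{k}.npy')
    print(k,'px of eye',proj([[530.7,332.2,34],[552,332,34]],p).round(0).tolist())
    a=np.radians(np.arange(-180,180,4)); 
    best=None
    # centre from near half: rim darkest->bright edge at r 19.5, angles 120..240 (facing robot)
    def samp(cx,cy,r,a):
        P=np.c_[cx+r*np.cos(a),cy+r*np.sin(a),0*a+34]; q=proj(P,p).astype(np.float32)
        return cv2.remap(f,q[None,:,0],q[None,:,1],cv2.INTER_LINEAR)[0].max(1).astype(float)
    an=np.radians(np.arange(110,251,4))
    c=max(((samp(530.7+i,332.2+j,20.7,an)-samp(530.7+i,332.2+j,18.3,an)).mean(),i,j) for i in np.arange(-5,5.1,.5) for j in np.arange(-5,5.1,.5)); print('  centre',c)
    cx,cy=530.7+c[1],332.2+c[2]
    aa=np.arange(-60,42,4)
    print('  ang',aa.tolist())
    for r in(18.5,21.5,22.5,23.5,24.5,26):print('  ',r,samp(cx,cy,r,np.radians(aa)).astype(int).tolist())
```

```text
2 px of eye [[251.0, 207.0], [251.0, 223.0]]
  centre (np.float64(81.55555555555556), np.float64(1.5), np.float64(-0.5))
  ang [-60, -56, -52, -48, -44, -40, -36, -32, -28, -24, -20, -16, -12, -8, -4, 0, 4, 8, 12, 16, 20, 24, 28, 32, 36, 40]
   18.5 [114, 117, 118, 117, 111, 108, 109, 111, 114, 118, 121, 124, 127, 131, 135, 139, 141, 141, 142, 141, 138, 133, 130, 130, 128, 126]
   21.5 [114, 104, 102, 98, 94, 94, 97, 101, 108, 112, 117, 121, 125, 130, 133, 134, 133, 132, 131, 128, 123, 117, 112, 109, 107, 109]
   22.5 [121, 117, 106, 99, 94, 92, 93, 96, 102, 108, 112, 117, 121, 126, 130, 131, 129, 126, 123, 120, 113, 108, 105, 104, 109, 118]
   23.5 [127, 125, 117, 113, 110, 99, 94, 93, 96, 101, 107, 111, 116, 121, 126, 127, 123, 118, 114, 113, 105, 106, 112, 118, 125, 133]
   24.5 [128, 127, 125, 123, 123, 116, 111, 102, 91, 94, 100, 106, 111, 116, 120, 121, 114, 106, 105, 111, 108, 120, 131, 134, 137, 142]
   26 [129, 129, 126, 126, 126, 129, 133, 129, 112, 95, 92, 99, 105, 109, 108, 106, 101, 99, 107, 125, 135, 139, 142, 142, 142, 145]
3 px of eye [[259.0, 212.0], [258.0, 233.0]]

[... 1317 characters left out ...]
124, 119, 114, 105, 96, 89, 83, 81, 91, 93, 86, 89, 92, 99]
   21.5 [145, 145, 144, 144, 144, 144, 143, 143, 140, 137, 131, 122, 110, 100, 92, 85, 79, 74, 77, 125, 143, 147, 149, 149, 150, 150]
   22.5 [147, 148, 148, 147, 147, 147, 146, 143, 140, 135, 121, 106, 83, 68, 60, 54, 53, 53, 68, 117, 134, 144, 148, 149, 150, 149]
   23.5 [146, 148, 149, 149, 150, 148, 146, 143, 136, 122, 89, 64, 50, 43, 39, 37, 37, 38, 46, 69, 99, 131, 143, 149, 150, 150]
   24.5 [142, 146, 147, 150, 151, 149, 145, 136, 119, 79, 52, 40, 34, 33, 32, 32, 32, 33, 33, 39, 55, 84, 127, 144, 149, 151]
   26 [136, 139, 142, 145, 147, 145, 133, 97, 57, 37, 33, 31, 31, 32, 31, 32, 32, 32, 32, 32, 33, 35, 58, 103, 139, 152]
```

```bash
python3 -m crank '1 -40 6 0 0 0 0;1 -40 6 0 0 0 0;1 -40 6 0 0 0 0;1 0 0 0 0 0 0;1 0 0 0 0 0 0'
cat > tab.py <<'E'
from h import *
s=env.state(); p=np.r_[s['ee_pos'],s['ee_rot']]; f=grab_frame('wrist'); cv2.imwrite('pics/w9.png',f); np.save('w9.npy',p)
print('px of eye',proj([[530.7,332.2,34],[552,332,34]],p).round(0).tolist())
def samp(cx,cy,r,a,z=34):
    P=np.c_[cx+r*np.cos(a),cy+r*np.sin(a),0*a+z]; q=proj(P,p).astype(np.float32)
    return cv2.remap(f,q[None,:,0],q[None,:,1],cv2.INTER_LINEAR)[0].max(1).astype(float)
an=np.radians(np.r_[30:100:4,-100:-40:4])
c=max(((samp(530.7+i,332.2+j,20.9,an)-samp(530.7+i,332.2+j,18.1,an)).mean(),i,j) for i in np.arange(-5,5.1,.5) for j in np.arange(-5,5.1,.5)); print('  centre',c)
cx,cy=530.7+c[1],332.2+c[2]
aa=np.arange(-70,42,3)
print('  ang',aa.tolist())
for r in(17,18.5,20.5,21.5,22.5,23.5,24.5,26,28):print('  ',r,samp(cx,cy,r,np.radians(aa)).astype(int).tolist())
for r in(21.5,22.5,23.5,24.5):
    b=np.arange(-60,41,.5); v=150-np.clip(samp(cx,cy,r,np.radians(b)),0,150); v=np.clip(v-np.median(v)-20,0,None); print(r,'centroid',(b*v).sum()/max(v.sum(),1))
q=camera_model('wrist')
E
python3 tab.py
```

```text
time_s: 27.68
ee_pos: [633.2, 414.6, 159.2]
ee_rot: [-180.0, -0.1, -180.0]
force: [-0.3, -0.3, -1.2]
gripper_width: 21.7
gripper_force: 45.0
px of eye [[169.0, 80.0], [170.0, 104.0]]
  centre (np.float64(85.06060606060606), np.float64(1.5), np.float64(-0.5))
  ang [-70, -67, -64, -61, -58, -55, -52, -49, -46, -43, -40, -37, -34, -31, -28, -25, -22, -19, -16, -13, -10, -7, -4, -1, 2, 5, 8, 11, 14, 17, 20, 23, 26, 29, 32, 35, 38, 41]
   17 [106, 94, 80, 70, 47, 37, 30, 28, 28, 28, 28, 27, 28, 29, 29, 30, 29, 30, 28, 28, 28, 28, 28, 29, 28, 28, 29, 29, 29, 29, 28, 29, 30, 29, 28, 29, 29, 29]
   18.5 [93, 83, 68, 53, 53, 53, 54, 57, 58, 53, 47, 50, 52, 54, 44, 34, 30, 30, 29, 29, 28, 28, 27, 31, 41, 43, 40, 35, 37, 41, 42, 44, 44, 36, 36, 30, 34, 37]
   20.5 [115, 133, 134, 136, 137, 135, 135, 137, 140, 144, 145, 145, 143, 142, 92, 42, 29, 29, 28, 28, 28, 27, 34, 85, 120, 123, 120, 125, 138, 136, 142, 142, 141, 140, 132, 136, 144, 147]
   21.5 [133, 140, 140, 140, 139, 140, 139, 139, 141, 144, 148, 150, 149, 146, 114, 53, 30, 29, 28, 28, 29, 27, 42, 113, 134, 133, 134, 140, 145, 146, 149
[... 424 characters left out ...]
.5 [142, 142, 142, 143, 141, 140, 140, 139, 139, 138, 140, 146, 149, 149, 139, 80, 34, 29, 28, 27, 28, 29, 72, 133, 135, 134, 139, 145, 146, 149, 152, 154, 154, 155, 156, 155, 155, 155]
   26 [142, 142, 142, 142, 143, 142, 140, 139, 138, 139, 138, 142, 148, 148, 146, 89, 36, 28, 28, 28, 28, 30, 90, 136, 135, 133, 141, 146, 146, 151, 153, 154, 155, 156, 155, 154, 156, 157]
   28 [146, 144, 143, 142, 142, 142, 142, 140, 139, 138, 138, 140, 147, 150, 148, 123, 43, 29, 28, 28, 27, 33, 113, 138, 135, 137, 145, 147, 149, 152, 153, 155, 155, 155, 154, 156, 159, 160]
21.5 centroid -14.270508947246107
22.5 centroid -14.232457197974439
23.5 centroid -14.15547263681592
24.5 centroid -14.243243243243244
```

Run:
```python
from h import *
for k in(2,9):
    f=cv2.imread(f'pics/w{k}.png'); p=np.load(f'w{k}.npy')
    gx,gy=np.meshgrid(np.arange(-80,80,.5),np.arange(-90,90,.5))
    P=np.c_[531.5+gy.ravel(),332+gx.ravel(),0*gx.ravel()+30]; q=proj(P,p).astype(np.float32).reshape(gx.shape+(2,))
    w=cv2.remap(f,q[...,0],q[...,1],cv2.INTER_LINEAR).astype(int)
    m=(w[...,2]-w[...,0]>30)
    # left/right edges per row: first/last wood column; fit line robustly
    L=[];Rr=[]
    for i in range(0,360,3):
        c=np.where(m[i])[0]
        if len(c)>120: L.append((gy[i,0],gx[0,c.min()]));Rr.append((gy[i,0],gx[0,c.max()]))
    for n,E in(('L',L),('R',Rr)):
        E=np.array(E); 
        vx,vy,_,_=cv2.fitLine(E.astype(np.float32),cv2.DIST_HUBER,0,.01,.01).ravel(); print(k,n,len(E),'yaw %.2f'%np.degrees(np.arctan2(vy*np.sign(vx),abs(vx))))
```

```text
2 L 52 yaw -6.43
2 R 52 yaw -6.30
9 L 53 yaw -6.62
9 R 53 yaw -6.37
```

The tab is at −14.2° against the block's axis at −6.4°, so the washer has been dragged about 7.8° (0.136 rad). That is within the limits, so I'll lay the bar back where it lay.

```bash
python3 -m crank '1 58 0 0 0 0 0;1 58 0 0 0 0 0;1 58 0 0 0 0 0;1 58 0 0 0 0 0;1 0 -58 0 0 0 0;1 0 -58 0 0 0 0;1 0 0 0 0 0 -9.9;1 0 0 0 0 0 -9.9;1 0 0 0 0 0 -9.9;1 0 0 0 0 0 -9.9'
python3 -m crank '1 24 -42 0 0 0 0;1 24 -43 0 0 0 0;1 24 -43 0 0 0 0;1 0 0 50 0 0 0;1 0 0 50 0 0 0;1 0 0 25 0 0 0;1 0 0 0 0 0 0;1 0 0 0 0 0 0'
```

```text
time_s: 28.98
ee_pos: [401.3, 298.1, 160.0]
ee_rot: [180.0, 0.0, -140.0]
force: [0.5, 0.1, -0.8]
gripper_width: 21.9
gripper_force: 45.0
time_s: 29.98
ee_pos: [429.4, 154.4, 35.7]
ee_rot: [-180.0, 0.1, -140.4]
force: [-0.2, -0.8, -2.0]
gripper_width: 21.5
gripper_force: 45.0
```

```bash
python3 -m crank '1 0 0 15 0 0 0;1 0 0 3 0 0 0;1 0 0 0 0 0 0;1 0 0 0 0 0 0'
python3 -m crank '1 0 0 2 0 0 0;1 0 0 0 0 0 0;1 0 0 0 0 0 0'
python3 -m crank '1 0 0 1.5 0 0 0;1 0 0 0 0 0 0;1 0 0 0 0 0 0'
```

```text
time_s: 30.48
ee_pos: [429.5, 154.1, 17.1]
ee_rot: [-180.0, 0.1, -140.4]
force: [0.1, -0.7, -1.4]
gripper_width: 21.8
gripper_force: 45.0
time_s: 30.85
ee_pos: [429.0, 153.9, 14.3]
ee_rot: [180.0, 0.0, -140.4]
force: [0.5, 0.8, -0.6]
gripper_width: 21.5
gripper_force: 45.0
time_s: 31.22
ee_pos: [429.1, 153.9, 12.9]
ee_rot: [-180.0, 0.0, -140.4]
force: [-0.0, 0.1, 0.4]
gripper_width: 21.9
gripper_force: 45.0
```

Contact is at the same height as when I picked it up. I'll release slowly and retreat.

```bash
python3 -m crank '1 0 0 0.3 0 0 0;0.45 0 0 0 0 0 0;0.3 0 0 0 0 0 0;0 0 0 0 0 0 0;0 0 0 0 0 0 0;0 0 0 0 0 0 0;0 0 0 -10 0 0 0;0 0 0 -40 0 0 0;0 0 0 -60 0 0 0;0 0 0 0 0 0 0' 5
python3 -m crank '0 0 0 0 0 0 0;0 0 0 0 0 0 0'
python3 - <<'E'
from h import *
s=env.state(); p=np.r_[s['ee_pos'],s['ee_rot']]; f=grab_frame('wrist'); cv2.imwrite('pics/w10.png',f)
g=((f[...,2].astype(int)-f[...,0])>14)
P=box(-35,35,22,0,22)+[14.0,0,0]
a=np.radians(39.6); q=np.array([429.1,153.9,0])+P@rz(a).T
print(proj(q,p).round(0).tolist())
gg=g[:236,215:300]; r=np.where(gg.sum(1)>8)[0]; print(r.min(),[(i,np.where(gg[i])[0].min()+215,np.where(gg[i])[0].max()+215) for i in range(r.min(),r.max(),8)])
print([(round(d['p'],2),np.round(d['point']).tolist()) for d in models.search_frame("turning_bar","wrist")], s['gripper_force'],s['gripper_width'])
E
```

```text
time_s: 32.48
ee_pos: [432.2, 154.9, 127.4]
ee_rot: [-179.8, 0.6, -140.4]
force: [0.2, 0.2, -0.6]
gripper_width: 45.8
gripper_force: 0.0
time_s: 32.72
ee_pos: [428.0, 153.5, 121.5]
ee_rot: [179.9, -0.1, -140.4]
force: [0.5, -0.2, 0.6]
gripper_width: 45.3
gripper_force: 0.0
[[246.0, 169.0], [245.0, 174.0], [268.0, 169.0], [269.0, 174.0], [247.0, 235.0], [246.0, 244.0], [268.0, 235.0], [269.0, 244.0]]
169 [(169, np.int64(248), np.int64(264)), (177, np.int64(245), np.int64(267)), (185, np.int64(246), np.int64(267)), (193, np.int64(246), np.int64(267)), (201, np.int64(246), np.int64(267)), (209, np.int64(246), np.int64(267)), (217, np.int64(246), np.int64(267)), (225, np.int64(246), np.int64(267)), (233, np.int64(246), np.int64(267))]
[(0.91, [441.0, 167.0, 19.0])] 0.0 45.338624146967824
```

The bar lies flat exactly where predicted, and nothing touches the gripper.

```bash
python3 -c "
from workcell import env
print(env.job_done())"
```

```text
the job is handed in; nothing more can be done
None
```

I turned the eye with the bar until the washer had been dragged about 7.8° (0.136 rad, measured from its tab), laid the bar flat where it had lain, and handed the job in at about 33 s; no verdict came back.

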